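Shut and pin the cover of a board inspection fixture

ROBOT

A 7-joint arm with a two-finger parallel gripper is mounted at the origin on the work surface. World frame = base frame: x ahead of the robot, y to its left, z up, the work surface at z = 0. Lengths are in m, angles in rad, forces in N, time in s.
With the tool pointing down it reaches from about 0.425 to 0.825 m from the base axis. Payload 3.6 kg.
Tool frame: the origin (TCP) lies midway between the tips of the shut fingers; the grasp point (between the pads) lies 19 mm behind it (r.grasp_offset is the distance from the TCP to the grasp point, in m); z points along the fingers, y is the line along which they close (so a half turn about z gives the same grasp; the last joint's range is limited). The gripper opens to 93 mm and grips with 3 to 60 N. Pads are 15 mm wide; open, the fingers measure 128 mm over their backs; the gripper's body (75 mm by 188 mm) begins 65 mm behind the grasp point.
Start: joints at [1.302, 0.615, -0.013, 1.423, 0.008, 1.103, -0.04], TCP at [0.156, -0.631, 0.219] pointing down, gripper open.
Joint ranges: [-3.12, 3.12], [-0.3, 2.06], [-1.34, 1.32], [0.26, 2.42], [-1.36, 4.5], [0.01, 1.98], [-2.84, 2.84]. Speed limits (rad/s): [2.79, 2.79, 3.14, 3.14, 3.14, 3.14, 3.14].

INTERFACE

Orientations are given as a 3x3 rotation matrix whose columns are the frame's x, y, z axes.
In Python, from cell import r, eyes, spotter gives the robot as it stands.
- The arm moves only by the tool send_rows, never from a script. Its argument "deltas" is a list of rows, each a list of 3 entries, a list of its own where there are three numbers: the shift along the tool's x, y, z in units of 0.25 m (1.0 is 0.25 m), then the turn, a rotation vector about the tool's x, y, z in units of 180 degrees (1.0 is 180 degrees), then the closure, from 0 (fully open) to 1 (shut). In form: [[[dx, dy, dz], [wx, wy, wz], grip], ...]. A call has exactly 5 rows; each row is the pose to reach, as a shift and turn from the pose commanded when the call began, along the tool's axes at that moment, turning the shorter way round; what a row does not reach only later rows make up. A row lasts 1/12 s, in which the tool goes at most 41.7 mm and 7.16 degrees, less where a joint would pass 70% of its speed; a pose out of reach is approached as far as the arm can. A call with a number of a shift or a turn outside -1 to 1 is refused whole. A call with a gripper value outside its range is refused whole. The fingers move at their own pace and stop on an object; the grip force is fixed at half the most. Time passes only in rows, so rows that repeat a pose let the fingers close, or fill a call up. It gives the time, the measured TCP pose, the force, the opening and the grip force at its end, in the units of the state.
- r.read_state(): the state, without advancing time (a new reading comes with each control period).
- eyes.camera(name): name is "side" or "top"; returns the picture (420x560x3 uint8, red, green, blue); there is no depth.
- eyes.camera_model(name): a dict with "intrinsics" (3x3 intrinsics, pixels), "world_to_cam" (4x4, takes a point from world to camera coordinates). Camera axes: x right, y down, z forward; pixel columns grow to the right and rows downward; lengths in m; the calibration is good to about 2 mm. A picture is of the moment at which its call begins. camera_model takes no time and is no camera call.
- r.job_done(): hands the job in; it is judged then, once.
Trained networks look in the newest picture that a camera, given by its name, has taken for a name from the list of things; names that differ only in an ending like _2 or _b are one class to them, and where a whole thing is asked for, a point or a joint stands for the part that bears it (a point fixed in the world has none). Each returns a list of dicts, best first, with "conf" (0 to 1); they miss things now and then, are a little off and sometimes report something else, mostly with a low value. They report only what shows in the picture. A call takes as long as a camera call. They do not tell look-alikes from the thing itself.
- spotter.spot_in(query, camera): "at" ([x, y, z] in m, in the coordinates of the camera as it stood for that picture, good to about 4 mm: the middle of the surface that is visible of it).
- spotter.spot_point(query, camera): "at" ([x, y, z] in m, in the coordinates of the camera as it stood for that picture, good to about 4 mm: a listed point, or the origin of a listed thing).
The state is a dict: "t": time; "joint_positions": joint angles; "dq": joint speeds; "tau": joint torques, N m; "ee_pos": TCP position; "tcp_rot": TCP orientation; "wrist_force": force on the tool from outside, world axes, zero at the start; "torque": the same for the moment, N m; "opening": finger opening in m; "gripper_force": force on a finger pad.
Only numpy, scipy, OpenCV 4.12 (cv2) and the standard library are available. Lean on these libraries where they do the work, as an engineer would, in place of code of your own. Each camera call takes 0.05 s, during which the arm holds its last target. There are 200 camera calls.

TASK

Press the hinged window cover of the circuit-board fixture down until its detent holds it shut by itself. Then take the longer of the two lock pins from the rest and push it fully home, up to its collar, through both ears of the fixture's clevis and the cover's tongue between them. Leave the pin in place and the other things on the bench where they are.

Things in the scene. Friction and masses are not known exactly. Their poses are not given: they have to be found in the camera images.
- fixture: Aluminium fixture, fixed: block 200 x 180 x 35 mm high (x, y, z), green circuit board on top. Origin: centre of its underside, z up. The cover's hinge line runs along fixture x at y = +85, z = 50 mm. The clevis stands on the -y side. Beside the +x edge at y = -55 mm stands the spring catch (the detent), a dark post 68 mm high with a small steel ball.
- cover (a joint): Hinge of the cover: white frame with clear window, 180 mm along fixture x, reaching 170 mm from the hinge line, 8 mm thick, mid-plane through the hinge line. 0 = shut (level, on its stop), positive = free edge raised, rad. A light spring lifts it; friction lets it stay part open. Near 0 the detent resists (about 7 N at the free edge), then holds it at 0.
- press_edge (a point): Middle of the top of the cover's free-edge bar (25 mm wide, 140 mm long along fixture x), 158 mm from the hinge line, 4 mm above the mid-plane; moves with the cover. A place to press; when shut it is 54 mm above the bench.
- clevis (a point): Centre of the clevis on its hole axis, at (0, -140, 50) mm in the fixture's frame, with its axes; fixed. Two steel ears, each 10 mm thick, stand 8 to 18 mm either side along x, 32 mm wide, tops 66 mm above the bench; 14 mm through-holes along x. The pin may enter from either end. The foot below is 10 mm high.
- tongue (a point): Centre of the 14 mm hole (along fixture x) in the cover's steel tongue, 12 mm thick, which sticks out of the middle of the free edge; 225 mm from the hinge line; moves with the cover. When the cover is shut this point is at the clevis centre.
- pin: The long lock pin, loose, lying level in the rest. Origin on its axis; along its x: black round knob (22 mm diameter) from -54 to -22 mm, steel collar (22 mm) from -22 to -18, steel shank (10 mm) from -18 to +32, the last 8 mm tapered to 5 mm. With the collar against an ear the origin is at the clevis centre.
- short_pin: A shorter pin of the same make, in the other place of the rest, not to be used: the same knob and collar, but its shank runs only from -18 to +8 mm.
- rest: Grey pin rest, fixed. Origin on the bench. Base 85 (x, -54.5 to +30.5) x 130 (y) x 8 mm. Two lanes along x at y = -40 and +40 mm: open-topped notches at x = -10 and +18, prongs up to 49 mm; pin axes 45 mm above the bench, origins at x = 0, knobs to -x. Under each knob a post 14 mm wide, 34 mm high (x -49 to -43). Which pin is in which lane varies.
- screwdriver: Screwdriver lying on the bench, bystander.
- brush: Brush lying on the bench, bystander.
- bottle: White bottle, 48 mm diameter, 110 mm high, bystander; origin under its foot.
- spool: Steel spool, 60 mm diameter, 40 mm high, bystander; origin under its foot.
- jar: Grey jar with black cap, 52 mm diameter, 50 mm high, bystander; origin under its foot.
- loupe: Black eye loupe standing on the bench, 44 mm diameter, 36 mm high, bystander; origin under its foot.
There are look-alikes about, which are no part of the job. Leave any red or yellow look-alike of the pin alone.

How it is judged:
On the way, in this order (a step that is already met when the one before it is completed fails the run):
1. the cover is shut and its detent holds it, with the robot off it (value of joint cover below 0.03 rad and contact force between each of the arm, the fingers and fixture below 0.3 N), for 0.2 s.
2. the long pin is fully home through both ears and the tongue (value of joint cover below 0.03 rad and y of pin in the frame of clevis between -0.005 and 0.005 m and z of pin in the frame of clevis between -0.005 and 0.005 m and angle between the x axis of pin and the x axis of clevis, either way round below 0.12 rad and x of pin in the frame of clevis between -0.006 and 0.006 m), for 0.1 s.
At the end, for the whole second after the job is handed in: The cover is shut (joint below 0.03 rad) and the long pin lies at rest through both ears and the tongue: its origin within 6 mm of the clevis centre along the hole axis (collar against an ear, either end) and within 5 mm across it in height and sideways, its axis within 0.12 rad of the hole axis (all of step 2 and linear speed of pin below 0.02 m/s); the robot touches nothing.
It fails at once if the short pin, or any of the loose bystanders, is moved more than 40 mm from where it was (distance of any of short_pin, screwdriver, brush, bottle, spool, jar, loupe from where it was at the start of the episode above 0.04 m).
It also fails if it takes over 58 s, if anything falls off the work surface, if the arm or the gripper's body presses on something with over 40 N, if the wrist force passes 120 N, or if a joint passes its speed limit or range.

## Working session

There is one attempt and no reset: what is moved stays moved. The work goes in short steps, Python scripts to look and compute and a tool call to move; the robot and the scene stay as the last step left them, time stands still between calls to the robot, and variables do not carry over. Pictures are saved under pics/ and viewed, at most 10 in all, crops included, and the job is handed in when it is done.

Besides the shell and the picture viewer there is one more tool, called in YAML: its name, and indented under it one key for each argument. send_rows: Moves the arm, as the interface text tells. Shifts and turns lie within -1 to 1; 1 stands for 0.25 m of shift or 180 degrees of turn. Its arguments: {"type":"object","properties":{"deltas":{"type":"array","items":{"type":"array"}}},"required":["deltas"]}

```bash
mkdir -p pics; ls
cat > h.py <<'E'
from cell import r, eyes, spotter
import numpy as np, cv2
def snap(n,f=None):
    im=eyes.camera(n)
    if f: cv2.imwrite('pics/'+f,cv2.cvtColor(im,cv2.COLOR_RGB2BGR))
    return im
def w(n,p):
    T=np.linalg.inv(eyes.camera_model(n)['world_to_cam']); return T[:3,:3]@np.array(p)+T[:3,3]
def px(n,p):
    m=eyes.camera_model(n); c=m['world_to_cam']@np.r_[p,1]; q=m['intrinsics']@c[:3]; return q[:2]/q[2]
E
python3 - <<'E'
from h import *
for n in('side','top'):
    snap(n,n+'0.png'); print(n,np.round(w(n,[0,0,0]),3))
    for q in ['fixture','clevis','tongue','press_edge','pin','short_pin','rest']:
        for d in spotter.spot_point(q,n)[:3]:
            p=w(n,d['at']); print(q,round(d['conf'],2),p.round(3),px(n,p).round())
s=r.read_state();print(s['t'],s['ee_pos'],s['tcp_rot'],s['wrist_force'],s['opening'],r.grasp_offset)
E
```

```text
pics
side [ 0.545 -1.156  0.844]
fixture 0.82 [0.629 0.122 0.002] [300. 198.]
fixture 0.58 [ 0.546 -0.24  -0.001] [272. 285.]
fixture 0.22 [ 0.635 -0.02   0.056] [306. 211.]
clevis 0.87 [ 0.634 -0.02   0.05 ] [305. 213.]
tongue 0.96 [0.629 0.044 0.213] [303. 145.]
press_edge 0.86 [0.631 0.099 0.166] [303. 151.]
pin 0.73 [ 0.373 -0.058  0.01 ] [205. 235.]
pin 0.67 [ 0.558 -0.199  0.043] [277. 259.]
pin 0.55 [ 0.389 -0.223  0.01 ] [205. 277.]
short_pin 0.66 [ 0.533 -0.277  0.043] [266. 282.]
rest 0.79 [ 0.547 -0.241  0.001] [273. 284.]
top [0.447 0.007 1.207]
fixture 0.66 [0.628 0.124 0.   ] [242. 197.]
clevis 0.83 [ 0.637 -0.018  0.053] [296. 190.]
tongue 0.76 [0.628 0.049 0.211] [267. 182.]
press_edge 0.96 [0.624 0.102 0.167] [245. 188.]
pin 0.72 [ 0.391 -0.217  0.01 ] [373. 285.]
pin 0.51 [ 0.374 -0.057  0.01 ] [312. 293.]
pin 0.46 [0.452 0.038 0.005] [275. 263.]
short_pin 0.64 [ 0.635 -0.024  0.054] [299. 191.]
short_pin 0.52 [ 0.536 -0.274  0.046] [397. 228.]
rest 0.91 [ 0.547 -0.236  0.006] [379. 225.]
0.8 [ 0.15628709 -0.63092567  0.21868256] [[ 9.70657206e-01  2.40467434e-01  3.06096296e-05]
 [ 2.40467435e-01 -9.70657206e-01 -3.74003657e-05]
 [ 2.07178875e-05  4.36635536e-05 -9.99999999e-01]] [0.03919841 0.3453334  0.01057163] 0.09293642413555817 0.0188
```

View pics/side0.png

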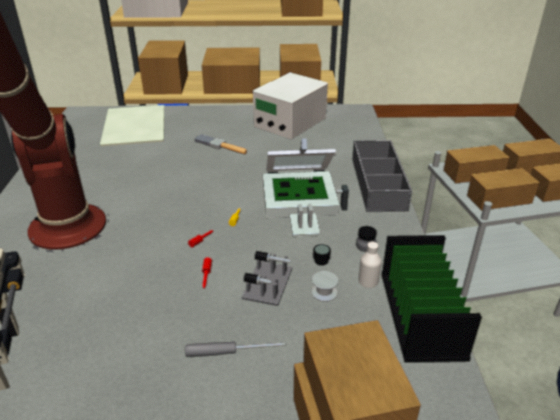

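View pics/top0.png

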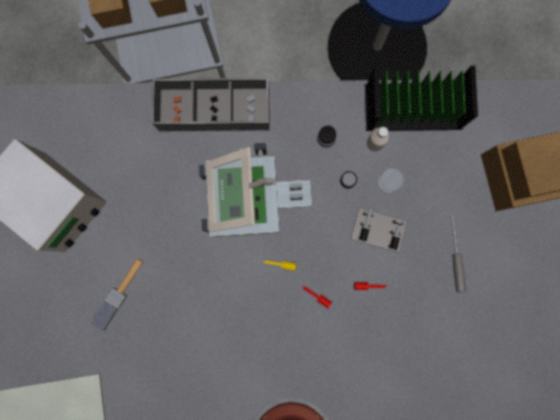

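Run:
```python
import cv2,numpy as np
a=cv2.imread('pics/top0.png')[195:265,340:420];b=cv2.imread('pics/side0.png')[240:310,235:305]
c=cv2.imread('pics/top0.png')[140:245,195:325]
z=lambda i,k:cv2.resize(i,None,fx=k,fy=k,interpolation=cv2.INTER_CUBIC)
a=z(a,4);b=z(b,4);c=z(c,3)
h=np.zeros((600,620,3),np.uint8);h[:280,:320]=a;h[:280,330:610]=b;h[282:597,:390]=c
cv2.imwrite('pics/z1.png',h)
```

```text
(no output)
```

View pics/z1.png

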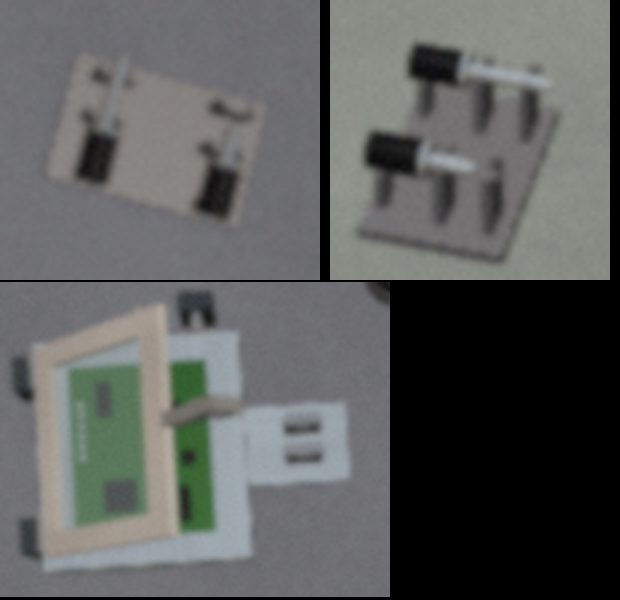

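Top view: the fixture is at about px (240,195), the clevis at (293,193) and the rest at (380,230). The long pin is in the left (+y) lane with its knob towards the robot. The cover is about 46° open.

```bash
cat >> h.py <<'E'
def avg(q,near,n=4,tol=.03,fn='spot_point'):
    out=[]
    for c in('side','top'):
        for i in range(n):
            snap(c)
            for d in getattr(spotter,fn)(q,c):
                p=w(c,d['at'])
                if np.linalg.norm(p-near)<tol: out.append(p);break
    return np.median(out,0).round(4),np.std(out,0).round(4),len(out)
E
python3 - <<'E'
from h import *
for q,p in dict(fixture=[.628,.123,0],clevis=[.635,-.019,.05],tongue=[.629,.046,.212],pin=[.558,-.199,.044],short_pin=[.534,-.276,.045],rest=[.547,-.238,0]).items(): print(q,*avg(q,np.array(p),3))
im=snap('top'); g=cv2.cvtColor(im,cv2.COLOR_RGB2GRAY)
# rest base: brighter than bench
hsv=cv2.cvtColor(im,cv2.COLOR_RGB2HSV)
print(im[232,385],im[250,330],im[195,308],im[228,270])
def ray(u,v,z):
    m=eyes.camera_model('top');T=np.linalg.inv(m['world_to_cam']);d=T[:3,:3]@np.linalg.solve(m['intrinsics'],[u,v,1]);o=T[:3,3];return o+d*(z-o[2])/d[2]
for nm,thr,roi,z in(('rest',None,(348,203,412,255),.008),('foot',None,(282,174,316,212),.01)):
    x0,y0,x1,y1=roi;s=g[y0:y1,x0:x1];t,b=cv2.threshold(s,0,255,cv2.THRESH_OTSU);b=cv2.morphologyEx(b,cv2.MORPH_CLOSE,np.ones((13,13)))
    c=max(cv2.findContours(b,0,2)[0],key=cv2.contourArea);R=cv2.boxPoints(cv2.minAreaRect(c))+[x0,y0]
    print(nm,t,[ray(u,v,z)[:2].round(4).tolist() for u,v in R])
print(r.read_state()['t'])
E
```

```text
fixture [0.6265 0.1236 0.003 ] [0.0023 0.0016 0.0018] 6
clevis [ 0.6333 -0.0206  0.0513] [0.0015 0.0009 0.0017] 6
tongue [0.6282 0.0482 0.2134] [0.0025 0.0022 0.0013] 6
pin [ 0.5598 -0.1999  0.0465] [0.0019 0.0016 0.0024] 6
short_pin [ 0.5347 -0.2755  0.045 ] [0.0016 0.0013 0.0022] 5
rest [ 0.5473 -0.2375  0.002 ] [0.0026 0.0019 0.0028] 6
[136 132 130] [112 112 117] [153 162 171] [157 167 174]
rest 81.0 [[0.6077, -0.1563], [0.6059, -0.3232], [0.4713, -0.3178], [0.473, -0.1529]]
foot 134.0 [[0.6872, 0.0179], [0.6862, -0.07], [0.587, -0.0683], [0.588, 0.0188]]
4.45
```

send_rows:
  deltas:
    - [[0.102,-0.098,-0.02],[0,0,0],1]
    - [[0.204,-0.196,-0.04],[0,0,0],1]
    - [[0.306,-0.294,-0.06],[0,0,0],1]
    - [[0.41,-0.392,-0.08],[0,0,0],1]
    - [[0.511,-0.49,-0.1],[0,0,0],1]

```text
t: 4.87
ee_pos: [0.2517, -0.4798, 0.244]
tcp_rot: [[0.971, 0.24, 0.0], [0.24, -0.971, -0.0], [0.0, 0.0, -1.0]]
wrist_force: [0.6, 0.3, 0.0]
opening: 0.0645
gripper_force: 0.0
```

send_rows:
  deltas:
    - [[0.102,-0.098,-0.02],[0,0,0],1]
    - [[0.204,-0.196,-0.04],[0,0,0],1]
    - [[0.306,-0.294,-0.06],[0,0,0],1]
    - [[0.41,-0.392,-0.08],[0,0,0],1]
    - [[0.511,-0.49,-0.1],[0,0,0],1]

```text
t: 5.28
ee_pos: [0.3462, -0.3301, 0.2692]
tcp_rot: [[0.971, 0.241, 0.001], [0.241, -0.971, -0.0], [0.001, 0.001, -1.0]]
wrist_force: [0.0, -1.2, -0.5]
opening: 0.0305
gripper_force: 0.0
```

send_rows:
  deltas:
    - [[0.102,-0.098,-0.02],[0,0,0],1]
    - [[0.204,-0.196,-0.04],[0,0,0],1]
    - [[0.306,-0.294,-0.06],[0,0,0],1]
    - [[0.41,-0.392,-0.08],[0,0,0],1]
    - [[0.511,-0.49,-0.1],[0,0,0],1]

```text
t: 5.7
ee_pos: [0.4407, -0.1804, 0.2943]
tcp_rot: [[0.971, 0.24, 0.001], [0.24, -0.971, -0.0], [0.001, 0.001, -1.0]]
wrist_force: [0.9, -0.4, 0.8]
opening: 0.0008
gripper_force: 0.0
```

send_rows:
  deltas:
    - [[0.102,-0.098,0],[0,0,0],1]
    - [[0.204,-0.196,0],[0,0,0],1]
    - [[0.306,-0.294,0],[0,0,0],1]
    - [[0.41,-0.392,0],[0,0,0],1]
    - [[0.508,-0.488,0],[0,0,0],1]

```text
t: 6.12
ee_pos: [0.5347, -0.0314, 0.294]
tcp_rot: [[0.971, 0.241, 0.001], [0.241, -0.971, 0.0], [0.001, 0.0, -1.0]]
wrist_force: [1.1, -0.7, 0.3]
opening: 0.0009
gripper_force: 0.0
```

send_rows:
  deltas:
    - [[0.102,-0.098,0],[0,0,0.015],1]
    - [[0.204,-0.196,0],[0,0,0.03],1]
    - [[0.306,-0.294,0],[0,0,0.045],1]
    - [[0.41,-0.392,0],[0,0,0.061],1]
    - [[0.508,-0.488,0],[0,0,0.061],1]

```text
t: 6.53
ee_pos: [0.6286, 0.1176, 0.2938]
tcp_rot: [[0.999, 0.05, 0.0], [0.05, -0.999, -0.0], [0.0, 0.0, -1.0]]
wrist_force: [1.0, -1.0, -0.7]
opening: 0.0005
gripper_force: 0.0
```

send_rows:
  deltas:
    - [[0,0.0,0.15],[0,0,0],1]
    - [[0,0.0,0.3],[0,0,0],1]
    - [[0,0.014,0.42],[0,0,0],1]
    - [[0,0.014,0.486],[0,0,0],1]
    - [[0,0.082,0.557],[0,0,0],1]

```text
t: 6.95
ee_pos: [0.6276, 0.1005, 0.1528]
tcp_rot: [[0.998, 0.057, -0.002], [0.057, -0.998, 0.004], [-0.002, -0.005, -1.0]]
wrist_force: [-1.0, 1.5, 0.6]
opening: 0.0003
gripper_force: 0.6
```

send_rows:
  deltas:
    - [[0,0.027,0.04],[0,0,0],1]
    - [[0,0.054,0.075],[0,0,0],1]
    - [[0,0.075,0.115],[0,0,0],1]
    - [[0,0.096,0.157],[0,0,0],1]
    - [[0,0.11,0.195],[0,0,0],1]

```text
t: 7.37
ee_pos: [0.631, 0.0669, 0.1057]
tcp_rot: [[0.999, 0.051, 0.002], [0.051, -0.999, -0.001], [0.002, 0.001, -1.0]]
wrist_force: [-0.5, -1.2, 2.1]
opening: 0.0004
gripper_force: 0.9
```

send_rows:
  deltas:
    - [[0,0.014,0.04],[0,0,0],1]
    - [[0,0.027,0.09],[0,0,0],1]
    - [[0,0.035,0.145],[0,0,0],1]
    - [[0,0.04,0.2],[0,0,0],1]
    - [[0,0.04,0.225],[0,0,0],1]

```text
t: 7.78
ee_pos: [0.6315, 0.0568, 0.0489]
tcp_rot: [[0.999, 0.051, 0.001], [0.051, -0.999, -0.001], [0.001, 0.001, -1.0]]
wrist_force: [-1.3, -0.6, 8.2]
opening: 0.0002
gripper_force: 4.0
```

send_rows:
  deltas:
    - [[0,0,0.004],[0,0,0],1]
    - [[0,0,0.008],[0,0,0],1]
    - [[0,0,0.012],[0,0,0],1]
    - [[0,0,0.012],[0,0,0],1]
    - [[0,0,0.012],[0,0,0],1]

```text
t: 8.2
ee_pos: [0.6316, 0.0569, 0.0474]
tcp_rot: [[0.999, 0.051, 0.002], [0.051, -0.999, -0.001], [0.002, 0.001, -1.0]]
wrist_force: [-1.7, -0.7, 5.6]
opening: 0.0007
gripper_force: 3.3
```

Run:
```python
from h import *
a=snap('side','s1.png');b=snap('top','t1.png')
z=lambda i:cv2.cvtColor(cv2.resize(i,None,fx=3,fy=3,interpolation=cv2.INTER_CUBIC),cv2.COLOR_RGB2BGR)
cv2.imwrite('pics/z2.png',np.hstack([z(a[130:250,240:370]),z(b[130:250,195:325])]))
for c in('side','top'):
  for d in spotter.spot_point('tongue',c)[:2]: print(c,d['conf'],w(c,d['at']).round(4))
```

```text
side 0.82 [ 0.6291 -0.0215  0.0399]
side 0.7 [ 0.6311 -0.023   0.0514]
```

View pics/z2.png

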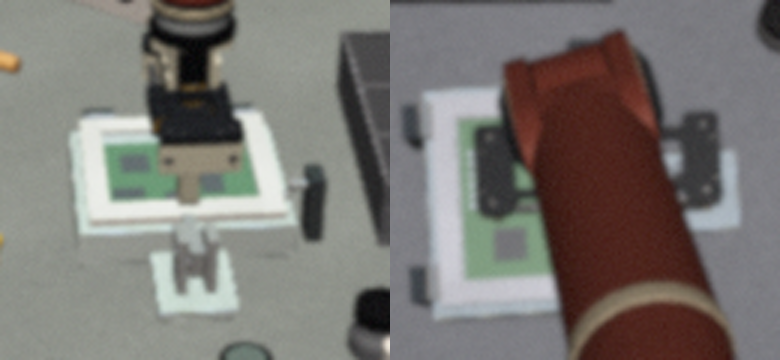

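The fingers press near the inner edge of the bar and the cover looks almost level. I'll press on until the stop shows up in the force reading.

send_rows:
  deltas:
    - [[0,0,0.006],[0,0,0],1]
    - [[0,0,0.012],[0,0,0],1]
    - [[0,0,0.016],[0,0,0],1]
    - [[0,0,0.016],[0,0,0],1]
    - [[0,0,0.016],[0,0,0],1]

```text
t: 8.82
ee_pos: [0.6316, 0.057, 0.0439]
tcp_rot: [[0.999, 0.051, 0.002], [0.051, -0.999, -0.001], [0.002, 0.001, -1.0]]
wrist_force: [-1.9, -2.0, 8.3]
opening: 0.0001
gripper_force: 4.5
```

Run:
```python
from h import *
f=lambda p:((px('side',p)-[240,130])*3).round()
print('tcp',f([.6316,.057,.0474]),'press',f([.632,.05,.054]),'inner',f([.631,.062,.054]),'outer',f([.633,.037,.054]), 'tongue',f([.6335,-.019,.05]))
for q,n in(('press_edge',[.632,.05,.054]),('cover',[.63,.12,.054]),('tongue',[.632,-.02,.05]),('clevis',[.6333,-.02,.05])): print(q,*avg(q,np.array(n),2,.04))
print(r.read_state()['wrist_force'],r.read_state()['ee_pos'])
```

```text
tcp [188. 201.] press [189. 200.] inner [187. 192.] outer [191. 207.] tongue [195. 247.]
press_edge [0.6301 0.0503 0.0414] [0. 0. 0.] 1Traceback (most recent call last):
  File "<stdin>", line 4, in <module>
  File "h.py", line 16, in avg
    for d in getattr(spotter,fn)(q,c):
             ~~~~~~~~~~~~~~~~~~~^^^^^
ValueError: it knows: bottle, brush, clevis, fixture, jar, loupe, pin, press_edge, rest, screwdriver, short_pin, spool, tongue
```

send_rows:
  deltas:
    - [[0,0,-0.02],[0,0,0],1]
    - [[0,0,-0.05],[0,0,0],1]
    - [[0,0,-0.1],[0,0,0],1]
    - [[0,0,-0.2],[0,0,0],1]
    - [[0,0,-0.35],[0,0,0],1]

```text
t: 9.68
ee_pos: [0.6281, 0.0582, 0.1278]
tcp_rot: [[0.999, 0.052, -0.008], [0.052, -0.999, -0.0], [-0.008, -0.0, -1.0]]
wrist_force: [0.8, 0.3, -0.1]
opening: 0.0005
gripper_force: 0.0
```

send_rows:
  deltas:
    - [[-0.1,0,-0.1],[0,0,0],0.6]
    - [[-0.2,0.05,-0.2],[0,0,0],0.6]
    - [[-0.35,0.15,-0.3],[0,0,0],0.6]
    - [[-0.45,0.25,-0.3],[0,0,0],0.6]
    - [[-0.5,0.4,-0.3],[0,0,0],0.6]

```text
t: 10.1
ee_pos: [0.5089, -0.0452, 0.2075]
tcp_rot: [[0.998, 0.059, 0.002], [0.059, -0.998, 0.002], [0.003, -0.002, -1.0]]
wrist_force: [0.4, -0.0, -0.2]
opening: 0.0292
gripper_force: 0.0
```

Run:
```python
from h import *
a=snap('side','s2.png');b=snap('top','t2.png')
z=lambda i:cv2.cvtColor(cv2.resize(i,None,fx=3,fy=3,interpolation=cv2.INTER_CUBIC),cv2.COLOR_RGB2BGR)
cv2.imwrite('pics/z3.png',np.hstack([z(a[130:250,240:370]),z(b[130:250,195:325])]))
for q,n in(('press_edge',[.632,.05,.054]),('tongue',[.632,-.02,.05]),('clevis',[.6333,-.02,.05])): print(q,*avg(q,np.array(n),2,.05))
```

```text
press_edge [0.6284 0.0499 0.0556] [0.0016 0.0005 0.0014] 3
tongue [ 0.6319 -0.0192  0.0514] [0.0014 0.0024 0.0012] 4
clevis [ 0.6342 -0.0201  0.0533] [0.001  0.0015 0.0012] 4
```

View pics/z3.png

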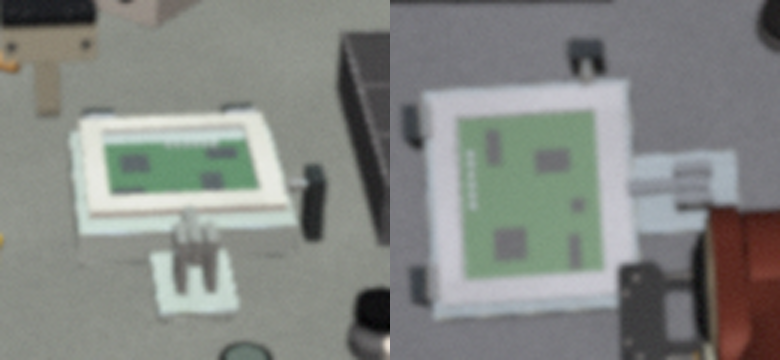

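The cover is shut and holding by itself: the tongue reads z≈0.051 and shows between the ears at crop px (190,245). On to the long pin.

send_rows:
  deltas:
    - [[0,0.12,0.0],[0,0,0.03],0.45]
    - [[0,0.27,0.05],[0,0,0.06],0.45]
    - [[0.01,0.42,0.1],[0,0,0.092],0.45]
    - [[0.01,0.567,0.15],[0,0,0.092],0.45]
    - [[0.01,0.567,0.25],[0,0,0.092],0.45]

```text
t: 11.82
ee_pos: [0.5217, -0.2012, 0.1438]
tcp_rot: [[0.969, -0.249, 0.006], [-0.248, -0.969, -0.01], [0.008, 0.008, -1.0]]
wrist_force: [0.1, -1.7, -0.4]
opening: 0.0509
gripper_force: 0.0
```

send_rows:
  deltas:
    - [[0,0,0.05],[0,0,0],0.45]
    - [[0,0,0.09],[0,0,0],0.45]
    - [[0,0,0.09],[0,0,0],0.45]
    - [[0,0,0.09],[0,0,0],0.45]
    - [[0,0,0.09],[0,0,0],0.45]

```text
t: 12.23
ee_pos: [0.5217, -0.1893, 0.1209]
tcp_rot: [[0.972, -0.234, 0.002], [-0.234, -0.972, -0.0], [0.002, -0.0, -1.0]]
wrist_force: [-0.5, 0.1, 0.2]
opening: 0.0513
gripper_force: 0.0
```

Run:
```python
from h import *
a=snap('side','s3.png');b=snap('top','t3.png')
z=lambda i:cv2.cvtColor(cv2.resize(i,None,fx=4,fy=4,interpolation=cv2.INTER_CUBIC),cv2.COLOR_RGB2BGR)
cv2.imwrite('pics/z4.png',np.hstack([z(a[210:310,225:315]),z(b[185:285,335:435])]))
s=r.read_state();R=s['tcp_rot'];print(s['ee_pos'],np.degrees(np.arctan2(R[1,0],R[0,0])))
```

```text
[ 0.5217687  -0.189512    0.12111342] -13.577073929789666
```

View pics/z4.png

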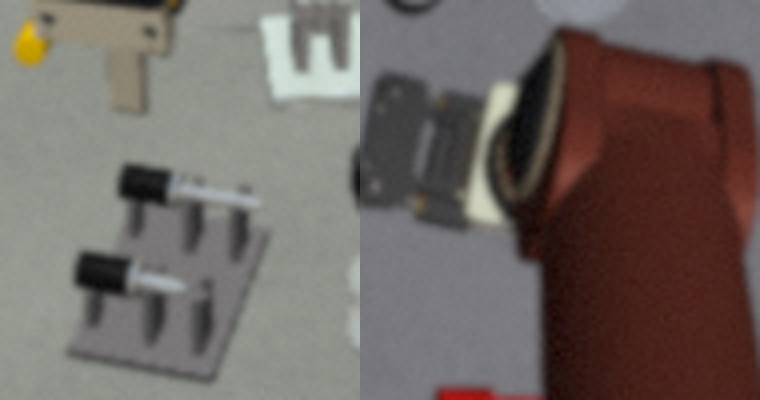

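Run:
```python
from h import *
o=np.array([.5575,-.199,.045]);d=np.array([.971,-.238,0])
for s in(-.054,-.022,-.018,.032): print(s,((px('side',o+s*d)-[225,210])*4).round(1))
```

```text
-0.054 [119.1 180.1]
-0.022 [171.8 187.8]
-0.018 [178.4 188.7]
0.032 [261.8 200.9]
```

The projected pin matches the picture: knob at crop x 119–171, tip at (262,202). I'll go down and grip.

send_rows:
  deltas:
    - [[0,0,0.1],[0,0,0],0.45]
    - [[0,0,0.2],[0,0,0],0.45]
    - [[0,0,0.28],[0,0,0],0.45]
    - [[0,0,0.34],[0,0,0],0.45]
    - [[0,0,0.38],[0,0,0],0.45]

```text
t: 12.75
ee_pos: [0.5207, -0.1894, 0.0241]
tcp_rot: [[0.972, -0.235, -0.001], [-0.235, -0.972, 0.0], [-0.001, -0.0, -1.0]]
wrist_force: [-0.3, 0.6, 0.3]
opening: 0.0509
gripper_force: 0.0
```

send_rows:
  deltas:
    - [[0,0,0],[0,0,0],0.45]
    - [[0,0,0],[0,0,0],0.6]
    - [[0,0,0],[0,0,0],0.8]
    - [[0,0,0],[0,0,0],1]
    - [[0,0,0],[0,0,0],1]

```text
t: 13.17
ee_pos: [0.5215, -0.19, 0.026]
tcp_rot: [[0.972, -0.236, 0.002], [-0.236, -0.972, -0.001], [0.002, 0.0, -1.0]]
wrist_force: [-0.4, -0.1, 0.0]
opening: 0.0288
gripper_force: 0.0
```

send_rows:
  deltas:
    - [[0,0,0],[0,0,0],1]
    - [[0,0,0],[0,0,0],1]
    - [[0,0,0],[0,0,0],1]
    - [[0,0,0],[0,0,0],1]
    - [[0,0,0],[0,0,0],1]

```text
t: 13.58
ee_pos: [0.5213, -0.1899, 0.0255]
tcp_rot: [[0.972, -0.236, 0.001], [-0.236, -0.972, -0.0], [0.001, 0.0, -1.0]]
wrist_force: [0.2, 0.1, 3.9]
opening: 0.0211
gripper_force: 29.6
```

send_rows:
  deltas:
    - [[0,0,-0.05],[0,0,0],1]
    - [[0,0,-0.12],[0,0,0],1]
    - [[0,0,-0.2],[0,0,0],1]
    - [[0,0,-0.28],[0,0,0],1]
    - [[0,0,-0.32],[0,0,0],1]

```text
t: 14.0
ee_pos: [0.5215, -0.19, 0.1066]
tcp_rot: [[0.972, -0.236, 0.002], [-0.236, -0.972, -0.001], [0.002, 0.0, -1.0]]
wrist_force: [0.8, 0.0, -0.1]
opening: 0.0215
gripper_force: 29.6
```

send_rows:
  deltas:
    - [[-0.02,-0.13,0],[0,0,0],1]
    - [[-0.04,-0.27,0],[0,0,-0.03],1]
    - [[-0.06,-0.4,0],[0,0,-0.06],1]
    - [[-0.08,-0.53,0],[0,0,-0.092],1]
    - [[-0.103,-0.657,0],[0,0,-0.092],1]

```text
t: 14.42
ee_pos: [0.534, -0.0225, 0.1043]
tcp_rot: [[0.999, 0.054, -0.001], [0.054, -0.999, 0.001], [-0.001, -0.001, -1.0]]
wrist_force: [0.3, 0.1, -0.7]
opening: 0.0212
gripper_force: 29.7
```

send_rows:
  deltas:
    - [[0,0,0],[0,0,0],1]
    - [[0,0,0.08],[0,0,0],1]
    - [[0,0,0.16],[0,0,0],1]
    - [[0,0,0.2],[0,0,0],1]
    - [[0,0,0.2],[0,0,0],1]

```text
t: 14.83
ee_pos: [0.5322, -0.0242, 0.0523]
tcp_rot: [[0.999, 0.051, -0.006], [0.051, -0.999, -0.0], [-0.006, -0.0, -1.0]]
wrist_force: [-0.7, 0.6, -0.3]
opening: 0.0212
gripper_force: 29.7
```

Run:
```python
from h import *
a=snap('side','s4.png')
z=lambda i:cv2.cvtColor(cv2.resize(i,None,fx=6,fy=6,interpolation=cv2.INTER_CUBIC),cv2.COLOR_RGB2BGR)
b=snap('top','t4.png')
cv2.imwrite('pics/z5.png',np.vstack([z(a[175:240,245:335]),z(b[175:210,255:345])])[:600])
s=r.read_state();R=s['tcp_rot'];print(s['ee_pos'],np.degrees(np.arctan2(R[1,0],R[0,0])),s['t'])
c=np.array([.633,-.0195,.05]);u=np.array([.99875,.05,0])
for k in(-.028,-.018,.018):print(k,((px('side',c+k*u)-[245,175])*6).round(1))
o=s['ee_pos']+[0,0,.0195]
for k in(-.016,.016,.02,.070):print('pin',k,((px('side',o+k*R[:,0])-[245,175])*6).round(1))
```

```text
[ 0.53428727 -0.02422745  0.05464407] 2.909510684471197 14.9333
-0.028 [295.4 226.4]
-0.018 [318.2 225.5]
0.018 [400.3 222.3]
pin -0.016 [ 95.3 188. ]
pin 0.016 [169.5 185.2]
pin 0.02 [178.8 184.8]
pin 0.07 [294.3 180.4]
```

View pics/z5.png

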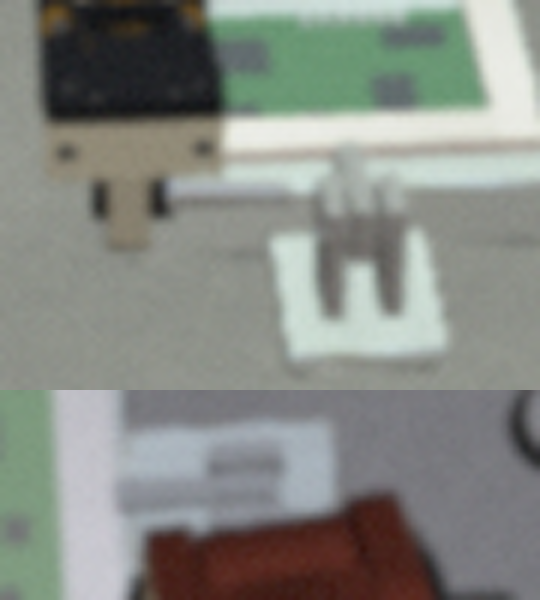

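Run:
```python
from h import *
a=cv2.imread('pics/s4.png',0).astype(int);b=cv2.imread('pics/s2.png',0).astype(int)
print('cols 270..296 rows 196..212');d=(a-b)[196:213,268:298:2]
print(d)
s=r.read_state();R=s['tcp_rot'];o=s['ee_pos']+[0,0,.0195]
for k in(.02,.045,.07):print(px('side',o+k*R[:,0]).round(1))
print(a[196:230,296:314:1])
```

```text
cols 270..296 rows 196..212
[[ -71  -97  -97 -102  -95  -87  -89  -38    3    4    1    3    4    3
     1]
 [ -66  -90  -90  -93  -92  -97  -93  -34    1    3    4    3    3    3
     4]
 [ -68  -83  -90  -92  -93 -119 -103  -29    2    5    3    3    3    2
     3]
 [ -72  -78  -86  -80  -95 -133 -107  -27    6    4    6    5    2    3
     5]
 [ -68  -60  -62  -59  -66  -98  -75  -18    8    6    7    2    4    4
     5]
 [ -67  -42  -30  -34  -35  -49  -43  -10    5    5    6    3    4    4
     6]
 [ -69  -44  -40  -39  -41  -45  -45  -15    7    7    6    4    1    6
     3]
 [ -74  -69  -71  -61  -56  -51  -54  -17    4    4    2    3    2    7
     6]
 [ -79  -92  -95  -56  -50  -45  -42  -23   -4   -6   -5   -4   -4    7
     5]
 [ -91 -127 -107  -45  -41  -36  -36  -30  -21  -21  -24  -22  -13    0
     6]
 [ -89 -142 -119  -47  -44  -42  -40  -36  -33  -31  -28  -25  -21    5
     2]
 [ -79 -137 -112  -48  -51  -47  -48  -39  -34  -29  -16  -17  -15    0
     7]
 [ -45 -104  -88  -40  -40  -42  -40  -32  -24  -21  -16  -11  -10    1
     2]
 [ -29  -83  -82  -25  -13  -14 
[... 2181 characters left out ...]
104  97 108 130 167 201]
 [201 161 113 101 108 127 157 193 209 212 198 156 111 101 106 130 171 199]
 [201 169 123 105 112 124 157 191 206 212 202 163 119 105 108 130 172 201]
 [204 176 128 109 110 125 160 194 208 212 202 171 126 105 111 131 168 201]
 [208 186 142 113 110 128 166 198 208 211 203 178 134 107 109 131 169 200]
 [210 196 156 118 108 128 167 195 209 211 207 187 147 114 112 133 173 202]
 [212 200 165 130 116 132 168 196 207 210 209 195 165 130 121 141 182 204]
 [211 204 176 146 136 146 174 198 209 211 210 206 183 165 156 168 190 206]
 [214 209 194 183 172 176 188 201 207 210 210 209 202 199 199 200 207 211]
 [211 210 209 203 202 202 203 206 209 209 211 210 213 212 213 213 211 212]]
```

Run:
```python
from h import *
a=cv2.imread('pics/s4.png');x0,y0,k=260,185,9
im=cv2.resize(a[y0:y0+58,x0:x0+75],None,fx=k,fy=k,interpolation=cv2.INTER_CUBIC)
P=lambda p:tuple(int(v) for v in ((px('side',p)-[x0,y0]+.5)*k))
c=np.array([.633,-.0195,0]);u=np.array([.99875,.05,0]);v=np.array([-.05,.99875,0])
for xs in((-.018,-.008),(.008,.018)):
  for z in(.010,.066):
    q=[P(c+x*u+y*v+[0,0,z]) for x,y in((xs[0],-.016),(xs[1],-.016),(xs[1],.016),(xs[0],.016))]
    cv2.polylines(im,[np.array(q)],True,(0,0,255) if z>.05 else (255,0,0),1)
s=r.read_state();R=s['tcp_rot'];o=s['ee_pos']+[0,0,.0195]
for w_ in(-.005,.005): cv2.line(im,P(o+.02*R[:,0]+[0,0,w_]),P(o+.07*R[:,0]+[0,0,w_]),(0,200,0),1)
f=[P([.628,.122,0]+X*u+Y*v+[0,0,Z]) for X,Y,Z in((-.09,-.085,.054),(.09,-.085,.054))];cv2.line(im,*f,(255,0,255),1)
cv2.imwrite('pics/z6.png',im)
for i in range(3):
  snap('side')
  for q in('pin','clevis','tongue'):
    for d in spotter.spot_point(q,'side')[:4]:
      p=w('side',d['at'])
      if abs(p[1]+.02)<.03 and p[0]>.5: print(q,p.round(4))
print('pin pred',(o+.0375*R[:,0]).round(4))
```

```text
pin [ 0.571  -0.0232  0.0735]
clevis [ 0.632  -0.0212  0.0481]
tongue [ 0.6292 -0.0204  0.0523]
clevis [ 0.6315 -0.0226  0.0497]
tongue [ 0.6311 -0.0218  0.0503]
pin [ 0.5749 -0.0203  0.0742]
clevis [ 0.6338 -0.0224  0.0535]
tongue [ 0.6325 -0.0221  0.0493]
pin pred [ 0.5717 -0.0223  0.0741]
```

View pics/z6.png

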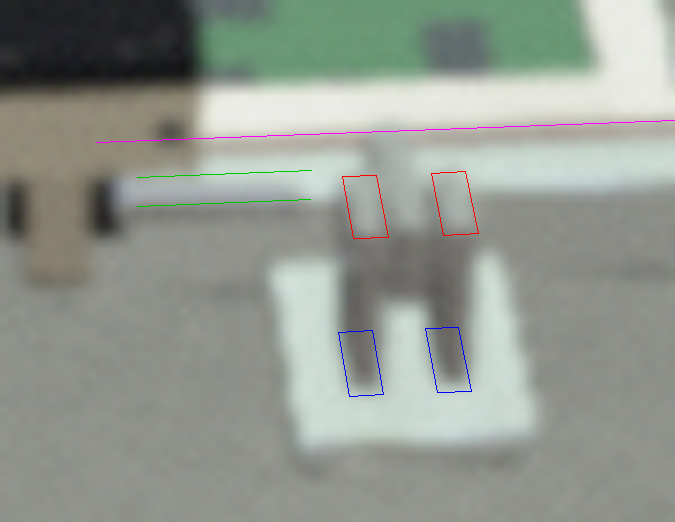

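send_rows:
  deltas:
    - [[0,0,0.04],[0,0,0],1]
    - [[0,0,0.07],[0,0,0],1]
    - [[0,0,0.095],[0,0,0],1]
    - [[0,0,0.095],[0,0,0],1]
    - [[0,0,0.095],[0,0,0],1]

```text
t: 15.95
ee_pos: [0.5339, -0.024, 0.0303]
tcp_rot: [[0.999, 0.051, -0.002], [0.051, -0.999, 0.0], [-0.002, -0.0, -1.0]]
wrist_force: [0.3, 0.0, 0.2]
opening: 0.0212
gripper_force: 29.7
```

send_rows:
  deltas:
    - [[0.016,0,0],[0,0,0],1]
    - [[0.032,0,0],[0,0,0],1]
    - [[0.048,0,0],[0,0,0],1]
    - [[0.064,0,0],[0,0,0],1]
    - [[0.064,0,0],[0,0,0],1]

```text
t: 16.37
ee_pos: [0.552, -0.023, 0.0315]
tcp_rot: [[0.999, 0.051, 0.002], [0.051, -0.999, 0.0], [0.002, -0.0, -1.0]]
wrist_force: [-0.2, 0.4, 0.3]
opening: 0.0211
gripper_force: 29.7
```

send_rows:
  deltas:
    - [[0.012,0,0],[0,0,0],1]
    - [[0.024,0,0],[0,0,0],1]
    - [[0.036,0,0],[0,0,0],1]
    - [[0.048,0,0],[0,0,0],1]
    - [[0.048,0,0],[0,0,0],1]

```text
t: 16.78
ee_pos: [0.5633, -0.0222, 0.0312]
tcp_rot: [[0.999, 0.052, 0.001], [0.052, -0.999, 0.001], [0.001, -0.001, -1.0]]
wrist_force: [0.1, 0.9, -0.4]
opening: 0.021
gripper_force: 29.6
```

send_rows:
  deltas:
    - [[0.012,0,0],[0,0,0],1]
    - [[0.024,0,0],[0,0,0],1]
    - [[0.036,0,0],[0,0,0],1]
    - [[0.048,0,0],[0,0,0],1]
    - [[0.06,0,0],[0,0,0],1]

```text
t: 17.2
ee_pos: [0.5776, -0.0215, 0.0312]
tcp_rot: [[0.999, 0.051, -0.0], [0.051, -0.999, 0.0], [-0.0, -0.0, -1.0]]
wrist_force: [-1.3, 1.8, -0.0]
opening: 0.0212
gripper_force: 29.6
```

send_rows:
  deltas:
    - [[0.012,-0.003,0],[0,0,0],1]
    - [[0.024,-0.004,0],[0,0,0],1]
    - [[0.036,-0.004,0],[0,0,0],1]
    - [[0.044,-0.004,0],[0,0,0],1]
    - [[0.052,-0.004,0],[0,0,0],1]

```text
t: 17.62
ee_pos: [0.5908, -0.0205, 0.0312]
tcp_rot: [[0.999, 0.051, 0.0], [0.051, -0.999, -0.0], [0.0, 0.0, -1.0]]
wrist_force: [-0.9, -0.1, -0.0]
opening: 0.0211
gripper_force: 29.6
```

send_rows:
  deltas:
    - [[0.01,0,0],[0,0,0],1]
    - [[0.02,0,0],[0,0,0],1]
    - [[0.028,0,0],[0,0,0],1]
    - [[0.028,0,0],[0,0,0],1]
    - [[0.028,0,0],[0,0,0],1]

```text
t: 18.03
ee_pos: [0.5952, -0.0203, 0.0307]
tcp_rot: [[0.999, 0.051, -0.005], [0.051, -0.999, -0.001], [-0.005, 0.001, -1.0]]
wrist_force: [-5.7, -0.6, 1.5]
opening: 0.0214
gripper_force: 29.6
```

send_rows:
  deltas:
    - [[0.008,0,0],[0,0,0],1]
    - [[0.012,0,0],[0,0,0],1]
    - [[0.012,0,0],[0,0,0],1]
    - [[0.012,0,0],[0,0,0],1]
    - [[0.012,0,0],[0,0,0],1]

```text
t: 18.45
ee_pos: [0.5951, -0.0204, 0.0301]
tcp_rot: [[0.999, 0.051, -0.011], [0.051, -0.999, -0.001], [-0.011, 0.001, -1.0]]
wrist_force: [-8.4, -0.2, 2.1]
opening: 0.0214
gripper_force: 29.6
```

Run:
```python
from h import *
a=snap('side','s7.png')
cv2.imwrite('pics/z7.png',cv2.cvtColor(cv2.resize(a[180:240,260:340],None,fx=8,fy=8,interpolation=cv2.INTER_CUBIC),cv2.COLOR_RGB2BGR))
```

```text
(no output)
```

View pics/z7.png

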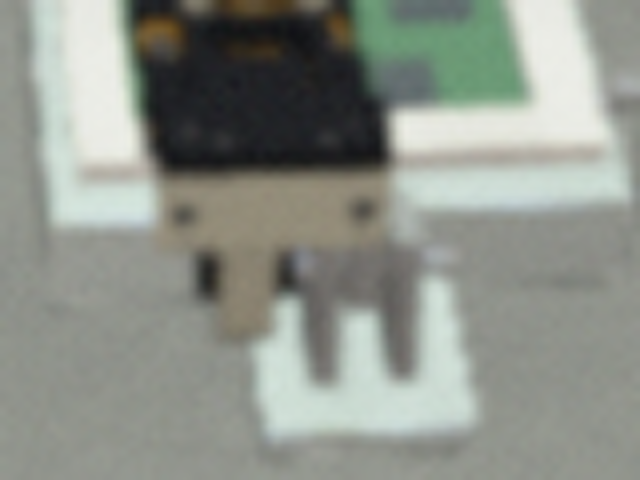

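The collar sits against the left ear, at crop px (300,260), and the tip shows past the right ear at (440,255). I'll ease off the push and open the fingers.

send_rows:
  deltas:
    - [[-0.008,0,0],[0,0,0],1]
    - [[-0.016,0,0],[0,0,0],1]
    - [[-0.016,0,0],[0,0,0],0.6]
    - [[-0.016,0,0],[0,0,0],0.6]
    - [[-0.016,0,0],[0,0,0],0.6]

```text
t: 18.92
ee_pos: [0.5986, -0.0195, 0.032]
tcp_rot: [[0.999, 0.051, 0.005], [0.051, -0.999, 0.001], [0.005, -0.0, -1.0]]
wrist_force: [0.9, 0.4, -0.3]
opening: 0.0356
gripper_force: 0.0
```

send_rows:
  deltas:
    - [[0,0,0],[0,0,0],0.6]
    - [[0,0,0],[0,0,0],0.6]
    - [[0,0,-0.03],[0,0,0],0.6]
    - [[0,0,-0.08],[0,0,0],0.6]
    - [[0,0,-0.15],[0,0,0],0.6]

```text
t: 19.33
ee_pos: [0.5956, -0.0198, 0.0685]
tcp_rot: [[0.999, 0.051, -0.002], [0.051, -0.999, 0.0], [-0.002, -0.0, -1.0]]
wrist_force: [0.0, 0.1, -0.0]
opening: 0.0375
gripper_force: 0.0
```

send_rows:
  deltas:
    - [[0,0,-0.12],[0,0,0],0.6]
    - [[-0.1,0,-0.25],[0,0,0],0.6]
    - [[-0.25,0.1,-0.4],[0,0,0],0.6]
    - [[-0.35,0.2,-0.4],[0,0,0],0.6]
    - [[-0.35,0.25,-0.4],[0,0,0],0.6]

```text
t: 19.75
ee_pos: [0.5091, -0.0893, 0.1719]
tcp_rot: [[0.999, 0.05, 0.001], [0.05, -0.999, -0.003], [0.001, 0.003, -1.0]]
wrist_force: [0.8, -0.8, -1.5]
opening: 0.037
gripper_force: 0.0
```

Run:
```python
from h import *
a=snap('side','s8.png');b=snap('top')
cv2.imwrite('pics/z8.png',cv2.cvtColor(np.hstack([cv2.resize(i,None,fx=6,fy=6,interpolation=cv2.INTER_CUBIC) for i in(a[180:240,270:335],b[165:225,260:325])]),cv2.COLOR_RGB2BGR))
print(r.read_state()['t'])
for q in('pin','clevis','tongue'):print(q,*avg(q,np.array([.633,-.02,.05]),2))
```

```text
19.85
pin [ 0.6346 -0.0179  0.0512] [0.002  0.0007 0.0018] 3
clevis [ 0.6324 -0.0184  0.0532] [0.0014 0.0015 0.0011] 4
tongue [ 0.6345 -0.0204  0.0538] [0.0029 0.0023 0.0014] 4
```

View pics/z8.png

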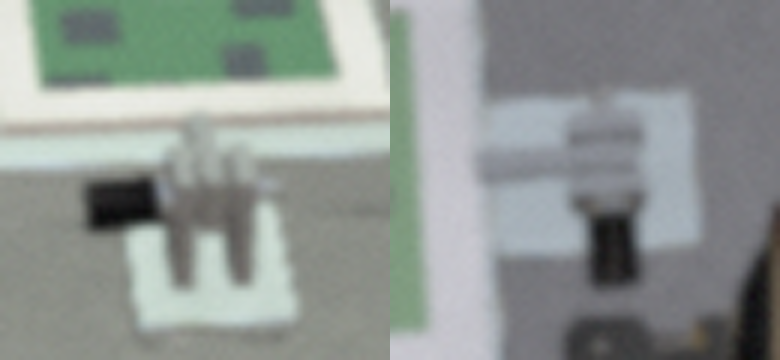

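The picture shows the pin home: knob and collar against the left ear, tip showing past the right ear, and the gripper clear.

```bash
python3 -c "
from h import *
print(r.job_done())"
```

```text
the job is handed in; nothing more can be done
None
```

The cover is shut on its detent and the long pin is home through both ears and the tongue, with its collar against the ear; I handed the job in at about 20 s, but the hand-in call returned no verdict.

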